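# Clamp the mask and hold the UV lamp over the exposure frame

## Robot

A 6-joint arm with a two-finger parallel gripper is mounted at the origin on the work surface. World frame = base frame: x ahead of the robot, y to its left, z up, the work surface at z = 0. Lengths are in m, angles in rad, forces in N, time in s.
With the tool pointing down it reaches from about 0.3 to 0.775 m from the base axis. Payload 14.6 kg.
Tool frame: the origin (TCP) lies on the centre line of the jaws, within the pads' length; the fingertips stand 14 mm ahead of it and the grasp point (between the pads) lies 5 mm behind it; x points along the fingers, y is the direction in which the jaws open and shut, and the axes are right-handed (so a half turn about x gives the same grasp; the last joint's range is limited). The gripper opens to 94 mm and grips with 3 to 60 N. Pads are 16 mm wide; open, the fingers measure 119 mm over their backs; the gripper's body (75 mm by 177 mm) begins 78 mm behind the grasp point.
Start: joints at [1.264, 0.3, 1.521, -0, 1.321, -0.067], TCP at [0.131, 0.534, 0.193] pointing down, gripper open.
Joint ranges: [-3.03, 3.03], [-0.79, 2.21], [0.23, 2.52], [-1.04, 4.18], [0, 3.07], [-2.55, 2.55]. Speed limits (rad/s): [2.22, 2.22, 2.57, 3.14, 3.14, 3.14].

## Interface

Orientations are given as [roll, pitch, yaw] about the fixed x, y, z axes, in that order (R = Rz(yaw) Ry(pitch) Rx(roll)).
In Python, from station import * gives the robot as it stands. The module is installed in compiled form; this text tells all that it offers.
- The arm moves only by the shell command python3 -m handwheel 'ROWS' [FORCE]. ROWS is JSON, a list of rows, each a list of 3 entries, a list of its own where there are three numbers: the shift along the tool's x, y, z in mm, then the turn about the tool's x in rad, then the gripper command: -1 is fully open, 1 is shut, values between are in proportion. In form: [[[dx, dy, dz], spin, gripper], ...]. A call has exactly 5 rows; each row is the pose to reach, as a shift and turn from the pose measured when the call began, along the tool's axes at that moment; what a row does not reach only later rows make up. A row lasts 1/10 s, in which the tool goes at most 50 mm and 8.59 degrees, less where a joint would pass 70% of its speed; a pose out of reach is approached as far as the arm can. A call with a gripper value outside its range is refused whole. The fingers move at their own pace and stop on an object; FORCE is the grip in N (left out, the last holds). Time passes only in rows, so rows that repeat a pose let the fingers close, or fill a call up. It gives the time, the measured TCP pose, the force and the opening at its end, in the units of the state.
- get_obs(): the state, without advancing time (a new reading comes with each control period).
- camera(name): name is "scene" or "top"; returns (picture, depth): 480x640x3 uint8, blue, green, red; 480x640 float32, m along the optical axis (not along the pixel's ray), 0 where there is no reading.
- camera_info(name): a dict with "fx", "fy", "cx", "cy" (pixels), "k1" (the pictures are not rectified: a ray, as slopes to the right and down, at radius r is drawn at 1 + k1 r^2 times it, then the intrinsics apply), "extrinsics" (4x4, takes a point from camera to world coordinates). Camera axes: x right, y down, z forward; pixel columns grow to the right and rows downward; lengths in m; the calibration is good to about 2 mm. A picture is of the moment at which its call begins. camera_info takes no time and is no camera call.
- hand_in(): hands the job in, once; it reports no verdict.
The state is a dict: "time_s": time; "qpos": joint angles; "joint_vel": joint speeds; "tau": joint torques, N m; "ee_pos": TCP position; "eef_rot": TCP orientation; "force": force on the tool from outside, world axes, zero at the start; "moment": the same for the moment, N m; "grip_width": finger opening in m.
Only numpy, scipy, OpenCV 4.12 (cv2) and the standard library are available. Lean on these libraries where they do the work, as an engineer would, in place of code of your own. Each camera call takes 0.05 s, during which the arm holds its last target. There are 200 camera calls.

## Task

Clamp the exposure frame shut: swing its brass hasp down over the stud until it lies flat against the front. Then lift the cordless UV lamp out of its dock by the handle and carry it over the tube rack, disturbing nothing else on the bench. Finish while holding the lamp still over the frame's glass for the exposure: level, centred on the glass, its length along the glass's length, about 2 cm above it and never touching the frame.

Things in the scene. Friction and masses are not known exactly. Their poses are not given: they have to be found in the camera images.
- frame: Exposure frame, fixed to the bench on the left or the right: a black base on rubber feet under an aluminium lid (already shut), 150 (x) x 220 (y) mm, 70 mm high, flat on top, with a brass hasp in the middle of its front. Origin: centre of its underside, at bench height. x runs from the front (hasp side, facing the robot) to the back, y along its length, z up.
- frame_window (a point): Centre of the glass's upper face, in the middle of the frame's top, 70 mm above the bench. The glass, 80 (x) x 170 (y) mm, is flush with the aluminium round it; an amber plate with a black pattern shows through it. Axes as the frame's: y along the glass's length, z up.
- hasp (a joint): Angle of the brass hasp, rad: 0 = hanging straight down, flat on the frame's front over the stud (fully closed, a stop); 1.57 = straight out, level; more = pointing upwards (to 2.5). Starts at 1.0 to 1.9, turns easily (1 to 2 N) and stays where left. Plate 30 mm wide, 44 mm long from hinge to free end, 3 mm thick, its free end rolled to a lip 6 mm thick; a hole in it takes the stud, which ends flush.
- hasp_hinge (a point): Middle of the hasp's hinge pin, which runs along the frame's y axis, 79 mm in front of the frame's middle and 62 mm above the bench (8 mm below the frame's top). Fixed to the frame; axes as the frame's.
- hasp_tab (a point): The rolled lip at the hasp's free end, in mid-width, 40 mm from the hinge pin; with the hasp closed it is straight below the pin, 22 mm above the bench. Its axes turn with the hasp: z points from the lip to the hinge pin, y along the pin.
- lamp_center (a point): Centre of the hand-held UV lamp, 50 mm above its underside and 50 mm below its top. Dark blue housing 200 (x, its length) x 62 (y) mm, 43 mm high, with a violet filter 150 x 44 mm in the middle of its flat underside, a red switch at the +x end and a black handle above. z up. 0.33 to 0.53 kg, balanced about its middle. Starts loose in the dock, underside 8 mm above the bench.
- lamp_handle (a point): Centre of the lamp's straight black handle bar, 40 mm above the lamp's centre and 90 mm above its underside. The bar runs along the lamp's x, 136 mm long (104 mm free between its two posts), 26 mm wide (y), 20 mm high, with 37 mm of free space between it and the housing below. Axes as the lamp's.
- dock: White charging dock in which the lamp starts, fixed to the bench on the other side from the frame: a tray 222 (x, along the lamp) x 84 (y) mm with a floor 8 mm thick and lips up to 22 mm above the bench, about 5 mm clear of the lamp all round. Origin: centre of its underside.
- rack_center (a point): Centre of the salmon-coloured tube rack, 160 (x) x 52 (y) mm and 68 mm high (this point is half-way up it), with five capped tubes standing in it to 121 mm above the bench. It stands between the lamp and the frame. Leave it alone.
- bottle_center (a point): Centre of the glass media bottle with a blue cap, 68 mm across, 138 mm high. Leave it alone.
- wash_center (a point): Centre of the white wash bottle's body, 68 mm across and 152 mm high, with a thin bent spout to 200 mm. Leave it alone.
- beaker_center (a point): Centre of the white plastic beaker, 80 mm across, 105 mm high. Leave it alone.
- tips_center (a point): Centre of the orange pipette-tip box, 85 x 122 mm, 48 mm high. Leave it alone.
- plate_center (a point): Centre of the sky-blue well plate, 85 x 127 mm, 15 mm high. Leave it alone.
- marker_center (a point): Middle of the marker pen lying on the bench, 140 mm long, 12 mm thick. Leave it alone.

How it is judged:
On the way, in this order (a step that is already met when the one before it is completed fails the run):
1. the hasp is swung down flat over its stud while the lamp still stands in its dock (value of joint hasp below 0.12 rad and distance of lamp_center from where it was at the start of the episode below 0.02 m), for 0.2 s.
2. the lamp is lifted clear of its dock in the gripper (height (world z) of lamp_center above 0.11 m and contact force between lamp and the fingers above 0.5 N and contact force between lamp and dock below 0.05 N), for 0.2 s.
At the end, for the whole second after the job is handed in: Still held by the gripper and at rest, the lamp is 8 to 35 mm above the glass, its middle within 15 mm of the glass's middle, its length within 0.12 rad of the glass's length (either way round), tilted under 0.1 rad and touching no part of the frame; the hasp is within 0.12 rad of fully closed (value of joint hasp below 0.12 rad and horizontal distance between lamp_center and frame_window below 0.015 m and z of lamp_center in the frame of frame_window between 0.058 and 0.085 m and angle between the x axis of lamp_center and the y axis of frame_window, either way round below 0.12 rad and angle between lamp_center's own z axis and vertical below 0.1 rad and contact force between lamp and the fingers above 0.5 N and contact force between lamp and frame below 0.05 N and linear speed of lamp below 0.02 m/s and angular speed of lamp below 0.1 rad/s); the arm keeps its last pose, push and grip.
It fails at once if the lamp touches the frame (contact force between lamp and frame above 0.5 N).
It fails at once if a bystander (tube rack, media bottle) is shifted more than 20 mm or tipped (distance of any of rack_center, bottle_center from where it was at the start of the episode above 0.02 m or angle between any of rack_center, bottle_center's own z axis and vertical above 0.3 rad).
It fails at once if a bystander (wash bottle, beaker) is shifted more than 20 mm or tipped (distance of any of wash_center, beaker_center from where it was at the start of the episode above 0.02 m or angle between any of wash_center, beaker_center's own z axis and vertical above 0.3 rad).
It fails at once if a bystander (tip box, well plate, marker) is shifted more than 20 mm or tipped (distance of any of tips_center, plate_center, marker_center from where it was at the start of the episode above 0.02 m or angle between any of tips_center, plate_center's own z axis and vertical above 0.3 rad).
It also fails if it takes over 56 s, if anything falls off the work surface, if the arm or the gripper's body presses on something with over 40 N, if the wrist force passes 120 N, or if a joint passes its speed limit or range.

## Working session

There is one attempt and no reset: what is moved stays moved. The work goes in short steps, Python scripts to look and compute and a shell command to move; the robot and the scene stay as the last step left them, time stands still between calls to the robot, and variables do not carry over. Pictures are saved under pics/ and viewed, about 8 in all and at most 12, crops included, and the job is handed in when it is done.

```bash
mkdir -p pics
cat > h.py <<'E'
from station import *
import numpy as np, cv2
def cloud(name):
    im,d=camera(name); c=camera_info(name)
    K=np.array([[c["fx"],0,c["cx"]],[0,c["fy"],c["cy"]],[0,0,1]])
    v,u=np.mgrid[:480,:640]
    # invert: distorted = s*(1+k1 r^2)
    p=np.stack([(u-c["cx"])/c["fx"],(v-c["cy"])/c["fy"]],-1); s=p.copy()
    for _ in range(20): s=p/(1+c["k1"]*(s**2).sum(-1,keepdims=True))
    P=np.concatenate([s*d[...,None],d[...,None],np.ones_like(d)[...,None]],-1)@np.array(c["extrinsics"]).T
    W=P[...,:3]; W[d==0]=np.nan
    return im,W
E
python3 - <<'E'
from h import *
o=get_obs(); print(o)
for n in("scene","top"):
    im,W=cloud(n); cv2.imwrite(f"pics/{n}0.png",im); np.savez(f"{n}0.npz",im=im,W=W); print(n,np.round(np.array(camera_info(n)["extrinsics"]),3).tolist())
E
```

```text
{'time_s': 0.0, 'qpos': array([ 1.26438204e+00,  3.00504544e-01,  1.52160092e+00,  1.18821830e-05,
        1.32068817e+00, -6.65726987e-02]), 'joint_vel': array([ 0.00238556,  0.00139273,  0.00230317, -0.00028136, -0.00010195,
        0.00165677]), 'tau': array([ 2.36655571e-03, -5.31807518e+01, -3.52739561e+01,  7.09346076e-02,
        2.43303092e-02, -9.79320271e-05]), 'ee_pos': array([0.13055116, 0.53398921, 0.1923596 ]), 'eef_rot': array([-1.64695164,  1.56959529, -1.88679618]), 'force': array([-0.6150443 ,  0.41413876,  0.04539114]), 'moment': array([-0.10760359, -0.03424447, -0.03855176]), 'grip_width': 0.09383959844488614}
scene [[-0.808, 0.443, -0.388, 0.901], [0.589, 0.618, -0.521, 0.539], [0.009, -0.649, -0.761, 0.842], [0.0, 0.0, 0.0, 1.0]]
top [[-0.081, -0.974, 0.211, 0.289], [-0.997, 0.079, -0.019, 0.02], [0.002, -0.212, -0.977, 1.17], [0.0, 0.0, 0.0, 1.0]]
```

View pics/scene0.png

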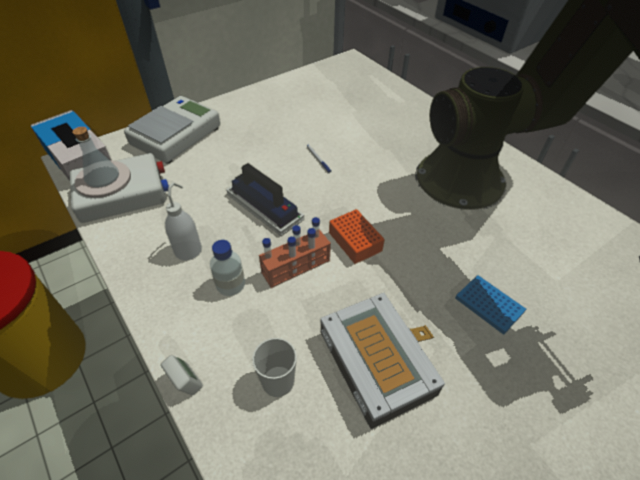

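View pics/top0.png

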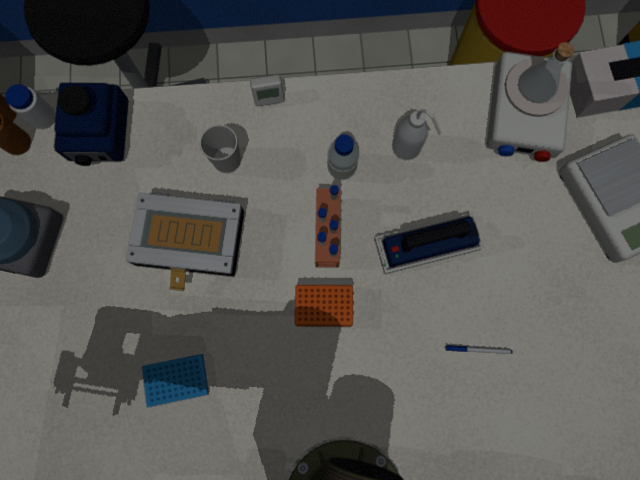

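The scene picture shows the frame (375,355) with its hasp at (422,333), the lamp in the dock (265,195), and the rack (295,255) between them. In the top picture the frame is at (187,233), the hasp at (178,278), the lamp at (430,240) and the rack at (328,225).

```bash
cat > m.py <<'E'
from h import *
import sys
T=np.load("top0.npz");S=np.load("scene0.npz")
def rect(P,l):
    P=P[~np.isnan(P).any(1)]; r=cv2.minAreaRect((P[:,:2]*1000).astype(np.float32)); print(l,len(P),np.round(r[0],1),np.round(r[1],1),round(r[2],2),"zmed",np.round(np.median(P[:,2]),4), "zmax",np.round(P[:,2].max(),4))
for n,D in(("top",T),("scene",S)):
    W=D["W"];im=D["im"].astype(int);hsv=cv2.cvtColor(D["im"],cv2.COLOR_BGR2HSV)
    z=W[...,2]; box=lambda a,b,c,d:np.s_[b:d,a:c]
    fb,lb,rb,hb=((110,180,260,300),(370,205,490,275),(305,170,350,272),(160,262,200,295)) if n=="top" else ((310,285,450,430),(220,155,310,235),(250,210,335,290),(405,318,440,350))
    def sel(b,f):
        s=box(*b); w=W[s]; return w[f(w[...,2],hsv[s])]
    rect(sel(fb,lambda z,h:(z>.06)&(z<.08)),n+" frametop")
    H=sel(hb,lambda z,h:(h[...,0]>12)&(h[...,0]<28)&(h[...,1]>120)); rect(H,n+" hasp"); print(np.round(np.nanmin(H,0),3),np.round(np.nanmax(H,0),3))
    rect(sel(lb,lambda z,h:(z>.088)&(z<.115)),n+" handle")
    rect(sel(lb,lambda z,h:(z>.04)&(z<.06)),n+" housing")
    rect(sel(lb,lambda z,h:(z>.014)&(z<.03)),n+" docklip")
    rect(sel(rb,lambda z,h:(z>.055)&(z<.08)),n+" rack")
    print(n,"bench z",np.nanmedian(z[290:330,360:420] if n=="top" else z[60:80,300:340]))
    for l,p in(("wash",(410,130)),("bottle",(344,145)),("tips",(325,305)),("plate",(175,380)),("beaker",(215,130)),("marker",(480,350))):
        if n=="top": print(l,np.round(W[p[1],p[0]],3))
c=camera_info("top");E=np.linalg.inv(np.array(c["extrinsics"]))@[.131,.534,.25,1];print("tcp px",c["fx"]*E[0]/E[2]+c["cx"],c["fy"]*E[1]/E[2]+c["cy"])
E
python3 m.py
```

```text
top frametop 7470 [560.5 293.6] [220.7 183.9] 78.95 zmed 0.0709 zmax 0.0788
top hasp 260 [476.  309.6] [29.7 42.2] 80.16 zmed 0.0575 zmax 0.0699
[0.454 0.292 0.048] [0.498 0.327 0.07 ]
top handle 886 [ 517.1 -230.5] [ 27.4 136.1] 10.03 zmed 0.1085 zmax 0.1143
top housing 1754 [ 517.  -231.6] [ 63.2 202.4] 9.93 zmed 0.0516 zmax 0.0599
top docklip 890 [ 518.5 -229.7] [ 85.2 224. ] 9.61 zmed 0.0225 zmax 0.0298
top rack 1394 [586.8 -15.9] [ 66.  211.4] 78.89 zmed 0.0686 zmax 0.0799
top bench z 0.0010990635696281892
wash [ 0.738 -0.198  0.126]
bottle [ 0.71  -0.057  0.141]
tips [0.398 0.007 0.047]
plate [0.271 0.33  0.015]
beaker [0.789 0.214 0.086]
marker [ 0.28  -0.312  0.01 ]
scene frametop 8550 [566.8 292.1] [220.  171.6] 78.77 zmed 0.0701 zmax 0.0755
scene hasp 177 [474.9 310.1] [28.3 39.5] 78.39 zmed 0.0552 zmax 0.067
[0.454 0.294 0.046] [0.497 0.326 0.067]
scene handle 537 [ 523.3 -149.9] [298.8  53.7] 85.63 zmed 0.1062 zmax 0.1147
scene housing 1036 [ 518.8 -230.1] [ 62.3 202.3] 11.02 zmed 0.05 zmax 0.0598
scene docklip 571 [ 519.3 -228.5] [ 85.4 223.6] 10.11 zmed 0.0212 zmax 0.0299
scene rack 1133 [563.4 -10.3] [ 56.  161.7] 83.28 zmed 0.0673 zmax 0.08
scene bench z -0.0002267223468743751
tcp px 10.026091520872171 486.1333492532186
```

```bash
cat >> h.py <<'E'
from scipy.spatial.transform import Rotation as Ro
def go(p,yaw,o=None,verbose=1):
    """shift (mm, tool axes) and spin to bring TCP to p with tool y along heading yaw (deg, mod 180)"""
    o=o or get_obs(); R=Ro.from_euler("xyz",o["eef_rot"]).as_matrix()
    d=R.T@(np.array(p)-o["ee_pos"])*1000
    h=np.arctan2(R[1,1],R[0,1]); s=-(np.deg2rad(yaw)-h); s=(s+np.pi/2)%np.pi-np.pi/2
    print("pos",np.round(o["ee_pos"],4),"F",np.round(o["force"],1),"w",round(o["grip_width"],4),"q6",round(o["qpos"][5],2),"t",round(o["time_s"],2),"ydir",round(np.rad2deg(h),1),"tilt",np.round(R[:2,0],3))
    print("  shift",np.round(d,1),"spin",round(s,3),"(other",round(s-np.sign(s)*np.pi,2),")")
def fp(C,yaw,x,y,z):
    c,s=np.cos(np.deg2rad(yaw)),np.sin(np.deg2rad(yaw)); return np.array([C[0]+c*x-s*y,C[1]+s*x+c*y,z])
E
python3 - <<'E'
from h import *
for n,b in(("top",(110,180,260,300)),("scene",(310,285,450,430))):
    D=np.load(n+"0.npz");s=np.s_[b[1]:b[3],b[0]:b[2]];w=D["W"][s];hs=cv2.cvtColor(D["im"],cv2.COLOR_BGR2HSV)[s]
    brass=(hs[...,0]>12)&(hs[...,0]<28)&(hs[...,1]>120)
    m=((w[...,2]>.066)&(w[...,2]<.075)&~brass).astype(np.uint8)
    m=cv2.morphologyEx(m,cv2.MORPH_OPEN,np.ones((5,5)))>0
    P=w[m]; r=cv2.minAreaRect((P[:,:2]*1000).astype(np.float32));print(n,r,np.median(P[:,2]))
go([.4,.3,.2],79)
E
```

```text
top ((570.8936157226562, 291.0391845703125), (219.61424255371094, 151.88613891601562), 79.43108367919922) 0.07088497868535593
scene ((570.2459106445312, 291.4471740722656), (219.87545776367188, 153.78823852539062), 78.9070053100586) 0.07018316777792755
pos [0.1306 0.534  0.1925] F [-0.5  0.7  0. ] w 0.0939 q6 -0.07 t 0.1 ydir 76.3 tilt [-0.    -0.001]
  shift [  -7.4 -163.3  317.3] spin -0.048 (other 3.09 )
```

Run:
```python
from h import *
C=[.5705,.2912];go(fp(C,-10.8,-109,0,.15),79.2)
```

```text
pos [0.1306 0.534  0.1925] F [-0.5  0.7  0. ] w 0.0939 q6 -0.07 t 0.1 ydir 76.3 tilt [-0.    -0.001]
  shift [ 5.260000e+01 -5.725900e+03 -1.083713e+05] spin -0.051 (other 3.09 )
```

```bash
sed -i 's/def fp(C,yaw,x,y,z):/def fp(C,yaw,x,y,z):\n    x,y=x\/1000,y\/1000/' h.py; cat > g.sh <<'E'
python3 -c "
from h import *
C=[.5705,.2912];L=[.517,-.231]
$1"
E
bash g.sh 'go(fp(C,-10.8,-109,0,.15),79.2)'
```

```text
pos [0.1306 0.534  0.1925] F [-0.5  0.7  0. ] w 0.0939 q6 -0.07 t 0.1 ydir 76.3 tilt [-0.    -0.001]
  shift [  42.6 -136.9  376.1] spin -0.051 (other 3.09 )
```

```bash
python3 -m handwheel '[[[0,-17,47],-0.05,1],[[0,-34,94],-0.05,1],[[0,-51,141],-0.05,1],[[0,-68,188],-0.05,1],[[0,-80,225],-0.05,1]]' 20; python3 -m handwheel '[[[10,-17,45],0,1],[[20,-34,90],0,1],[[30,-50,135],0,1],[[36,-57,151],0,1],[[42,-57,151],0,1]]'; bash g.sh 'go(fp(C,-10.8,-109,0,.1),79.2)'
```

```text
time_s: 0.6
ee_pos: [0.3319, 0.401, 0.1924]
eef_rot: [-1.687, 1.569, -1.877]
force: [0.2, 0.9, 0.3]
grip_width: 0.0574
time_s: 1.1
ee_pos: [0.4704, 0.315, 0.1495]
eef_rot: [-1.983, 1.569, -2.177]
force: [-0.2, -0.8, -0.1]
grip_width: 0.0173
pos [0.4704 0.315  0.1495] F [-0.2 -0.8 -0.1] w 0.0173 q6 -0.85 t 1.1 ydir 78.9 tilt [-0.001 -0.002]
  shift [49.5 -4.6 -6.2] spin -0.005 (other 3.14 )
```

```bash
python3 -m handwheel '[[[10,-4,-6],0,1],[[20,-4,-6],0,1],[[30,-4,-6],0,1],[[40,-4,-6],0,1],[[50,-4,-6],0,1]]'; python3 -m handwheel '[[[14,0,0],0,1],[[28,0,0],0,1],[[42,0,0],0,1],[[56,0,0],0,1],[[70,0,0],0,1]]';  bash g.sh 'go(fp(C,-10.8,-91,0,.027),79.2)'
```

```text
time_s: 1.6
ee_pos: [0.4635, 0.3126, 0.0988]
eef_rot: [-1.98, 1.569, -2.173]
force: [0.2, 0.1, 0.0]
grip_width: 0.0002
time_s: 2.1
ee_pos: [0.4638, 0.3126, 0.0279]
eef_rot: [-1.521, 1.569, -1.714]
force: [0.1, 0.5, 0.9]
grip_width: 0.0005
pos [0.4638 0.3126 0.0279] F [0.1 0.5 0.9] w 0.0005 q6 -0.85 t 2.1 ydir 79.0 tilt [-0.    -0.001]
  shift [ 0.9 -0.9 17.8] spin -0.004 (other 3.14 )
```

```bash
python3 -m handwheel '[[[0,0,4],0,1],[[0,0,8],0,1],[[0,0,12],0,1],[[0,0,16],0,1],[[0,0,18],0,1]]'; python3 -m handwheel '[[[0,0,1],0,1],[[0,0,2],0,1],[[0,0,2],0,1],[[0,0,3],0,1],[[0,0,3],0,1]]';  bash g.sh 'go(fp(C,-10.8,-91,0,.027),79.2)'
```

```text
time_s: 2.6
ee_pos: [0.4817, 0.3091, 0.0282]
eef_rot: [-1.727, 1.569, -1.92]
force: [-12.6, 3.5, 1.3]
grip_width: 0.0004
time_s: 3.1
ee_pos: [0.4818, 0.3091, 0.028]
eef_rot: [-2.685, 1.564, -2.877]
force: [-24.3, 3.9, 9.5]
grip_width: -0.0001
pos [0.4818 0.3091 0.028 ] F [-24.3   3.9   9.5] w -0.0001 q6 -0.87 t 3.1 ydir 79.0 tilt [-0.007 -0.002]
  shift [ 1.  -0.9 -0.5] spin -0.004 (other 3.14 )
```

```bash
python3 -m handwheel '[[[0,0,-8],0,1],[[0,0,-25],0,1],[[-40,0,-30],0,1],[[-85,0,-30],0,1],[[-130,0,-30],0,1]]'; python3 -m handwheel '[[[-40,0,0],0,-1],[[-80,0,0],0,-1],[[-80,-50,0],0,-1],[[-80,-100,0],0,-1],[[-80,-150,0],0,-1]]';  python3 - <<'E'
from h import *
im,W=cloud("scene"); np.savez("s1.npz",im=im,W=W); cv2.imwrite("pics/s1.png",cv2.resize(im[270:440,300:480],None,fx=3,fy=3))
s=np.s_[318:360,395:445];h=cv2.cvtColor(im,cv2.COLOR_BGR2HSV)[s];H=W[s][(h[...,0]>12)&(h[...,0]<28)&(h[...,1]>120)];print(len(H),np.nanmin(H,0),np.nanmax(H,0))
go([.517,-.231,.25],10)
E
```

```text
time_s: 3.6
ee_pos: [0.4531, 0.3149, 0.1603]
eef_rot: [-2.662, 1.565, -2.854]
force: [-0.1, 1.0, -0.1]
grip_width: 0.0004
time_s: 4.1
ee_pos: [0.4243, 0.1663, 0.2411]
eef_rot: [-2.559, 1.566, -2.751]
force: [0.5, -0.9, -0.3]
grip_width: 0.0372
46 [0.5468491  0.31065332 0.06742908] [0.56282664 0.33140352 0.07386479]
pos [0.4235 0.1614 0.2412] F [-0.3 -2.3  2.2] w 0.0408 q6 -1.09 t 4.15 ydir 78.9 tilt [-0.004 -0.003]
  shift [  -7.9 -367.   167.5] spin 1.202 (other -1.94 )
```

View pics/s1.png

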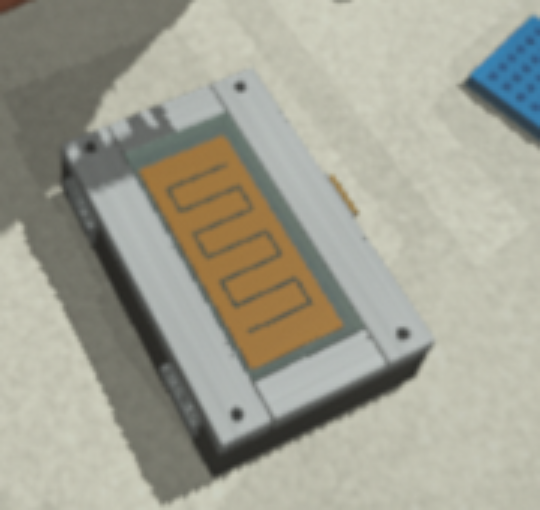

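```bash
python3 -m handwheel '[[[-2,-41,19],0.13,-1],[[-4,-82,38],0.26,-1],[[-6,-123,56],0.39,-1],[[-8,-164,75],0.52,-1],[[-8,-204,93],0.65,-1]]'; bash g.sh 'go([.517,-.231,.23],10)'
```

```text
time_s: 4.65
ee_pos: [0.4757, -0.0589, 0.2506]
eef_rot: [-1.275, 1.566, -2.125]
force: [0.6, 0.8, -0.0]
grip_width: 0.0812
pos [ 0.4757 -0.0589  0.2506] F [ 0.6  0.8 -0. ] w 0.0812 q6 -0.92 t 4.65 ydir 41.3 tilt [-0.002 -0.004]
  shift [ 21.1 -82.5 156.6] spin 0.546 (other -2.6 )
```

```bash
python3 -m handwheel '[[[4,-20,38],0.13,-1],[[8,-40,76],0.26,-1],[[12,-60,114],0.39,-1],[[18,-82,156],0.52,-1],[[20,-82,156],0.546,-1]]'; python3 -m handwheel '[[[0,0,0],0,-1],[[0,0,0],0,-1],[[0,0,0],0,-1],[[0,0,0],0,-1],[[0,0,0],0,-1]]'; bash g.sh 'go([.517,-.231,.093],10)
im,W=cloud("top");cv2.imwrite("pics/t1.png",im)'
```

```text
time_s: 5.15
ee_pos: [0.517, -0.2346, 0.2299]
eef_rot: [-0.824, 1.565, -2.229]
force: [-1.6, 0.2, -0.1]
grip_width: 0.0939
time_s: 5.65
ee_pos: [0.5171, -0.2341, 0.2303]
eef_rot: [-0.681, 1.565, -2.084]
force: [-1.1, -0.1, -0.5]
grip_width: 0.0936
pos [ 0.5171 -0.2341  0.2303] F [-1.1 -0.1 -0.5] w 0.0936 q6 -0.65 t 5.65 ydir 9.6 tilt [-0.003 -0.005]
  shift [137.3   0.9  -3.6] spin -0.007 (other 3.13 )
```

View pics/t1.png

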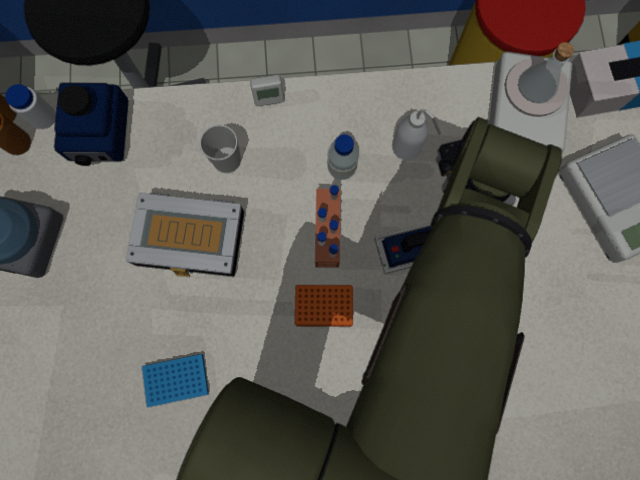

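Only a thin sliver of the hasp is left at (180,271), so it is closed. The bystanders are unmoved and the gripper is over the lamp (415,245). Descending to grasp.

```bash
python3 -m handwheel '[[[28,1,-3],0,-1],[[56,1,-3],0,-1],[[84,1,-3],0,-1],[[112,1,-3],0,-1],[[137,1,-3],0,-1]]' && python3 -m handwheel '[[[0,0,0],0,0.2],[[0,0,0],0,0.5],[[0,0,0],0,0.7],[[0,0,0],0,1],[[0,0,0],0,1]]' 40; python3 -m handwheel '[[[0,0,0],0,1],[[0,0,0],0,1],[[0,0,0],0,1],[[0,0,0],0,1],[[0,0,0],0,1]]'; bash g.sh 'go([.517,-.231,.093],10)'
```

```text
time_s: 6.2
ee_pos: [0.517, -0.2314, 0.092]
eef_rot: [-0.755, 1.565, -2.158]
force: [0.9, -0.3, 0.3]
grip_width: 0.0942
time_s: 6.7
ee_pos: [0.5174, -0.2315, 0.093]
eef_rot: [-0.495, 1.565, -1.899]
force: [0.9, -0.8, -0.6]
grip_width: 0.0577
time_s: 7.2
ee_pos: [0.5173, -0.2316, 0.093]
eef_rot: [-0.555, 1.565, -1.959]
force: [-1.6, -0.2, 1.6]
grip_width: 0.0246
pos [ 0.5173 -0.2316  0.093 ] F [-1.6 -0.2  1.6] w 0.0246 q6 -0.65 t 7.2 ydir 9.6 tilt [-0.002 -0.005]
  shift [-0.1 -0.2 -0.6] spin -0.007 (other 3.13 )
```

```bash
python3 -m handwheel '[[[-8,0,0],0,1],[[-16,0,0],0,1],[[-26,0,0],0,1],[[-38,0,0],0,1],[[-50,0,0],0,1]]' 50;python3 -m handwheel '[[[-25,0,0],0,1],[[-50,0,0],0,1],[[-75,0,0],0,1],[[-100,0,0],0,1],[[-115,0,0],0,1]]'; bash g.sh 'go(fp(C,-10.8,0,0,.26),-10.8)'
```

```text
time_s: 7.7
ee_pos: [0.5174, -0.2313, 0.1443]
eef_rot: [-0.472, 1.565, -1.875]
force: [-0.4, 0.1, -5.4]
grip_width: 0.0248
time_s: 8.2
ee_pos: [0.5178, -0.2308, 0.2623]
eef_rot: [-0.05, 1.564, -1.453]
force: [0.2, -0.5, -5.6]
grip_width: 0.0244
pos [ 0.5178 -0.2308  0.2623] F [ 0.2 -0.5 -5.6] w 0.0244 q6 -0.65 t 8.2 ydir 9.6 tilt [ 0.001 -0.007]
  shift [  -1.2  139.  -505.9] spin 0.356 (other -2.79 )
```

```bash
python3 -m handwheel '[[[0,5,-15],0,1],[[0,13,-45],0,1],[[0,22,-80],0,1],[[0,32,-115],0,1],[[0,42,-150],0,1]]';python3 -m handwheel '[[[0,9,-34],0,1],[[0,19,-68],0,1],[[0,28,-102],0,1],[[0,38,-136],0,1],[[0,47,-170],0,1]]';  bash g.sh 'go(fp(C,-10.8,0,0,.26),-10.8)'
```

```text
time_s: 8.7
ee_pos: [0.5338, -0.0736, 0.261]
eef_rot: [-0.112, 1.564, -1.515]
force: [0.5, -0.2, -4.8]
grip_width: 0.0243
time_s: 9.2
ee_pos: [0.5512, 0.1042, 0.2597]
eef_rot: [-0.202, 1.564, -1.605]
force: [0.3, -0.2, -5.2]
grip_width: 0.0245
pos [0.5512 0.1042 0.2597] F [ 0.3 -0.2 -5.2] w 0.0245 q6 -0.04 t 9.2 ydir 9.6 tilt [-0.    -0.006]
  shift [  -1.5   50.3 -181.2] spin 0.356 (other -2.79 )
```

```bash
python3 -m handwheel '[[[0,10,-36],0.07,1],[[0,20,-72],0.14,1],[[0,30,-108],0.21,1],[[0,40,-145],0.28,1],[[0,50,-175],0.35,1]]';python3 -m handwheel '[[[0,0,0],0,1],[[0,0,0],0,1],[[0,0,0],0,1],[[0,0,0],0,1],[[0,0,0],0,1]]';  cat > lamp.py <<'E'
from h import *
# lamp + frame geometry now; W heights of lamp relative to TCP
im,W=cloud("scene");cv2.imwrite("pics/"+__import__("sys").argv[1],im)
go(fp([.5705,.2912],-10.8,0,0,.185),-10.8)
z0=get_obs()["ee_pos"][2]-.035-.05 # expected underside
h=cv2.cvtColor(im,cv2.COLOR_BGR2HSV)
d=np.hypot(W[...,0]-.5705,W[...,1]-.2912)<.16
m=d&(abs(W[...,2]-(z0+.043))<.006); P=W[m]
r=cv2.minAreaRect((P[:,:2]*1000).astype(np.float32)); print("housing top",len(P),r)
A=np.c_[P[:,:2]-P[:,:2].mean(0),np.ones(len(P))];c=np.linalg.lstsq(A,P[:,2],rcond=None)[0];print("plane tilt",c[:2],"z",c[2],"exp",z0+.043)
E
python3 lamp.py s2.png
```

```text
time_s: 9.7
ee_pos: [0.5701, 0.2879, 0.2582]
eef_rot: [0.014, 1.564, -1.741]
force: [-0.3, -0.2, -3.6]
grip_width: 0.0248
time_s: 10.2
ee_pos: [0.5702, 0.2872, 0.2585]
eef_rot: [0.063, 1.565, -1.692]
force: [0.3, -0.6, -3.9]
grip_width: 0.0242
pos [0.5702 0.2873 0.2584] F [ 0.2 -0.2 -4.1] w 0.0243 q6 0.6 t 10.25 ydir -10.6 tilt [-0.001 -0.006]
  shift [73.4 -0.4 -4.4] spin 0.004 (other -3.14 )
housing top 2390 ((571.5111083984375, 287.77471923828125), (198.63868713378906, 61.447914123535156), 79.8577880859375)
plane tilt [-0.035968    0.00412179] z 0.21612707553477192 exp 0.21643424361303448
```

View pics/s2.png

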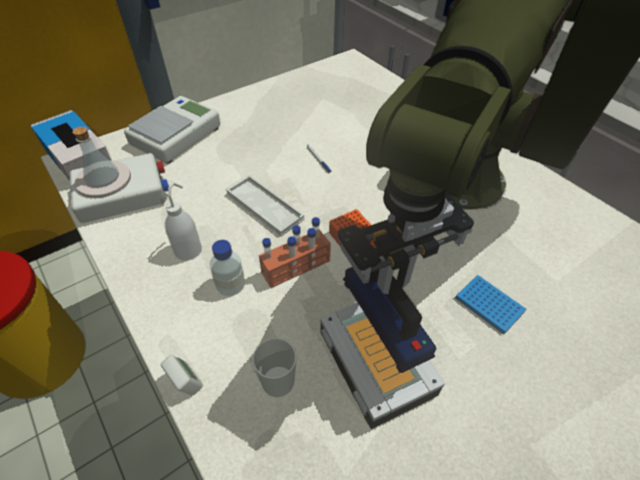

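The lamp is held level over the frame (390,320), the dock is empty and the bystanders are in place. Lowering about 83 mm with a 3.5 mm correction.

```bash
python3 -m handwheel '[[[12,-1,-4],0,1],[[24,-1,-4],0,1],[[36,-1,-4],0,1],[[48,-1,-4],0,1],[[58,-1,-4],0,1]]';python3 -m handwheel '[[[6,0,0],0,1],[[12,0,0],0,1],[[17,0,0],0,1],[[22,0,0],0,1],[[25,0,0],0,1]]'; python3 -m handwheel '[[[0,0,0],0,1],[[0,0,0],0,1],[[0,0,0],0,1],[[0,0,0],0,1],[[0,0,0],0,1]]'; python3 lamp.py s3.png; bash g.sh 'im,W=cloud("top");cv2.imwrite("pics/t3.png",im);o=get_obs();print(o["joint_vel"],o["force"])'
```

```text
time_s: 10.75
ee_pos: [0.5696, 0.2909, 0.1988]
eef_rot: [-0.093, 1.564, -1.848]
force: [-0.6, -1.1, -5.3]
grip_width: 0.0244
time_s: 11.25
ee_pos: [0.5696, 0.2907, 0.1735]
eef_rot: [-0.103, 1.564, -1.858]
force: [-0.0, -0.3, -4.9]
grip_width: 0.0241
time_s: 11.75
ee_pos: [0.5697, 0.2907, 0.1736]
eef_rot: [-0.062, 1.564, -1.817]
force: [-0.4, -0.2, -5.8]
grip_width: 0.0242
pos [0.5696 0.2907 0.1736] F [-0.3 -0.  -4.4] w 0.0243 q6 0.6 t 11.8 ydir -10.6 tilt [-0.002 -0.007]
  shift [-11.4   0.8  -0.5] spin 0.004 (other -3.14 )
housing top 1869 ((570.37060546875, 290.9654235839844), (198.2179412841797, 61.53663635253906), 79.53357696533203)
plane tilt [-0.03106848  0.00483882] z 0.13123515080838466 exp 0.1315977678625186
[-0.00130312  0.0013318   0.0006345   0.00050784 -0.00089844  0.00103292] [ 0.33835359 -0.1480875  -5.0393532 ]
```

View pics/s3.png

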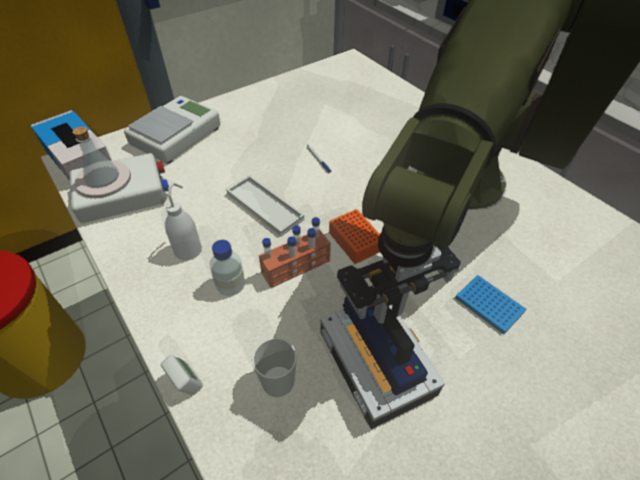

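The lamp hangs over the glass (390,350), centred, aligned and about 18 mm up; nothing else has moved. Handing in.

```bash
python3 -c "from station import *;print(hand_in())"
```

```text
the job is handed in; nothing more can be done
None
```

I closed the hasp, lifted the lamp out of its dock by the handle, carried it over the tube rack and handed in with it held still over the glass. No verdict was given, so what follows is my own last checks.

- **Hasp:** I pushed it with the closed fingers until it stopped solidly against the front, at about 24 N. Afterwards both cameras showed only its hinge edge. I did not measure its angle directly.
- **Lamp position:** its centre measured within 1 mm of the glass's centre, with its length within about 0.01 rad of the glass's length. The underside was about 18 mm above the glass.
- **Lamp tilt:** it measured about 0.03 rad across its width, although the gripper itself was within 0.01 rad of vertical. That is a small disagreement, but well under the 0.1 rad limit.
- **Grip and stillness:** it was held at the 50 N grip setting with the finger opening steady at 24 mm. The arm was at rest, and the force on the tool was about 5 N downward, which fits the lamp's weight with no contact with the frame.
- **Bystanders:** none had visibly moved in the last scene picture, though I judged this by eye only.
- **Time:** about 12 s of the 56 s were used.

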